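Stack cigar boxes on the spring press and hold it in the green band

TASK

Stack the red cigar box and then the dark wooden one squarely, edges flush, on the pale cedar box that stands on the spring press, letting go of each. Then push down on the top of the column until the press's red pointer stands in the green band, never driving the press down to its stop, and keep holding it there: finish while still pressing. Leave everything else on the bench alone.

Things in the scene. Friction and masses are not known exactly. Their poses are not given: they have to be found in the camera images.
- press: spring press stand, fixed to the bench: blue foot 220 x 140 x 22 mm (long side along its x axis), four springs carrying a steel platen 200 x 120 x 14 mm whose top is 70 mm above the bench at rest. Origin under the centre of the foot. At its +x end, away from the robot, stands a white gauge post 78 mm tall (its face 121 mm from the origin, 15 to 47 mm to the +y side) with a green band 8 mm tall; a red pointer on the platen beside the post sinks with the platen.
- platen (a joint): how far the platen is pushed down, m: 0 at rest (up), stop at 0.028. The pointer is in the green band from 0.008 to 0.016, mid-band 0.012. It stays up until about 10 N load it (boxes included), then sinks 2 mm per further newton and springs back up when let go; with the three boxes on it, about 10 N of push holds it at mid-band.
- platen_top (a point): centre of the platen's upper face; 70 mm above the bench at rest; sinks with the platen
- cedar_box: pale cedar closed cigar box, 150 mm long (its x axis), 64 mm wide (its y axis), 40 mm tall; origin at the centre of its underside, z up; about 0.2 kg. It already lies flat and loose on the platen, its length roughly along the press's x axis: the bottom of the column
- red_box: red, pale-trimmed closed cigar box, 150 mm long (its x axis), 64 mm wide (its y axis), 38 mm tall; origin at the centre of its underside, z up; about 0.2 kg. Lies flat on the bench at the start; goes second in the column
- dark_box: dark wooden, yellow-trimmed closed cigar box, 150 mm long (its x axis), 64 mm wide (its y axis), 46 mm tall; origin at the centre of its underside, z up; about 0.2 kg. Lies flat on the bench at the start; goes on top of the column
- green_box: a green closed cigar box with pale trim, 150 x 64 x 38 mm, not part of this job; origin at the centre of its underside; a bystander
- glue_bottle: yellow glue bottle with orange cap, 56 mm across, 160 mm tall; origin under its centre; a bystander
- spray_can: blue spray can, 52 mm across, 150 mm tall; origin under its centre; a bystander
- screw_jar: glass jar with brass lid, 68 mm across, 90 mm tall; origin under its centre; a bystander
- spool: black wire spool standing on end, 64 mm across, 50 mm tall; origin under its centre; a bystander
- offcut: wooden offcut 160 x 50 x 30 mm lying flat; origin at the centre of its underside; a bystander
- screwdriver: blue-handled screwdriver lying flat near the robot; a bystander
Not all that is in view belongs to the job. There is more than one size of the red_box; the job needs the smaller.

How it is judged:
On the way, in this order (a step that is already met when the one before it is completed fails the run):
1. the red box rests squarely on the cedar box, let go (horizontal distance between cedar_box and platen_top below 0.03 m and angle between each of cedar_box, red_box's own z axis and vertical below 0.08 rad and x of red_box in the frame of cedar_box between -0.008 and 0.008 m and y of red_box in the frame of cedar_box between -0.008 and 0.008 m and z of red_box in the frame of cedar_box between 0.035 and 0.045 m and angle between the x axis of red_box and the x axis of cedar_box, either way round below 0.12 rad and contact force between the fingers and red_box below 0.5 N), for 0.2 s.
2. the dark box rests squarely on the red box, let go, the press still up (all of step 1 and x of dark_box in the frame of red_box between -0.008 and 0.008 m and y of dark_box in the frame of red_box between -0.008 and 0.008 m and z of dark_box in the frame of red_box between 0.033 and 0.043 m and angle between the x axis of dark_box and the x axis of red_box, either way round below 0.12 rad and angle between dark_box's own z axis and vertical below 0.08 rad and contact force between the fingers and dark_box below 0.5 N and value of joint platen below 0.005 m), for 0.2 s.
3. the column is pushed down from the top so that the pointer is held in the green band for a second (all of step 1 and x of dark_box in the frame of red_box between -0.008 and 0.008 m and y of dark_box in the frame of red_box between -0.008 and 0.008 m and z of dark_box in the frame of red_box between 0.033 and 0.043 m and angle between the x axis of dark_box and the x axis of red_box, either way round below 0.12 rad and angle between dark_box's own z axis and vertical below 0.08 rad and value of joint platen between 0.008 and 0.016 m and contact force between any of the fingers, the arm and dark_box above 3 N and contact force between each of the fingers, the arm and press below 0.5 N and contact force between the fingers and cedar_box below 0.5 N), for 1 s.
At the end, for the whole second after the job is handed in: Still pushing the dark box with over 3 N, platen held 8 to 16 mm down, press and lower boxes untouched by the robot; red on cedar and dark on red within 8 mm and 0.12 rad of flush, level (0.08 rad), seated to 5 mm; cedar box within 30 mm of the platen centre; at rest (all of step 3 and linear speed of dark_box below 0.02 m/s); the arm keeps its last pose, push and grip.
It fails at once if the press is driven down to its stop (platen more than 25 mm down) (value of joint platen above 0.025 m).
It fails at once if a bystander is moved more than 30 mm (distance of any of green_box, glue_bottle, spray_can, screw_jar, spool, offcut, screwdriver from where it was at the start of the episode above 0.03 m).
It also fails if it takes over 72 s, if anything falls off the work surface, if the arm or the gripper's body presses on something with over 40 N, if the wrist force passes 120 N, or if a joint passes its speed limit or range.

ROBOT

A 7-joint arm with a two-finger parallel gripper is mounted at the origin on the work surface. World frame = base frame: x ahead of the robot, y to its left, z up, the work surface at z = 0. Lengths are in m, angles in rad, forces in N, time in s.
With the tool pointing down it reaches from about 0.425 to 0.875 m from the base axis. Payload 4.7 kg.
Tool frame: the origin (TCP) lies on the mounting face of the last link; the fingertips stand 182 mm ahead of it and the grasp point (between the pads) lies 164 mm ahead of it; z points along the fingers, y is the direction in which the jaws open and shut (so a half turn about z gives the same grasp; the last joint's range is limited). The gripper opens to 87 mm and grips with 3 to 60 N. Pads are 19 mm wide; open, the fingers measure 117 mm over their backs; the gripper's body (75 mm by 190 mm) begins 51 mm behind the grasp point.
Start: joints at [-1.209, 0.321, -0.07, 1.45, 0.023, 1.371, -0.057], TCP at [0.222, 0.611, 0.405] pointing down, gripper open.
Joint ranges: [-2.86, 2.86], [-0.3, 2.09], [-1.38, 1.24], [0.06, 2.45], [-1.56, 4.7], [0.09, 2.05], [-2.69, 2.69]. Speed limits (rad/s): [2.57, 2.57, 3.14, 3.14, 3.14, 3.14, 3.14].

INTERFACE

Orientations are given as a rotation vector (axis times angle).
In Python, from bench import ctrl gives the robot as it stands. The module is installed in compiled form; this text tells all that it offers.
- The arm moves only by the tool play_rows, never from a script. Its argument "targets" is text: rows parted by semicolons, each of 7 numbers parted by spaces: the shift along the tool's x, y, z in cm, then the turn, a rotation vector about the tool's x, y, z in rad, then the opening, from -1 (shut) to 1 (fully open). In form: x y z ax ay az grip; .... A call has 1 to 20 rows; each row shifts and turns the pose as measured when the row begins, along the tool's axes as they then stand; what a row does not reach is not made up. A row lasts 1/8 s, in which the tool goes at most 62.5 mm and 10.7 degrees, less where a joint would pass 70% of its speed; a pose out of reach is approached as far as the arm can. A call is refused whole if a number of a shift passes 6.25 or a number of a turn 0.188, either way. A call with a gripper value outside its range is refused whole. The fingers move at their own pace and stop on an object; "newtons" is the grip in N (left out, the last holds). Time passes only in rows, so rows that do not move let the fingers close. It gives the time, the measured TCP pose, the force and the opening at its end, in the units of the state.
- ctrl.get_state(): the state, without advancing time (a new reading comes with each control period).
- ctrl.get_image(name): name is "side" or "top"; returns a dict with "pixels" (420x560x3 uint8, blue, green, red), "depth" (420x560 float32, m along the optical axis (not along the pixel's ray), 0 where there is no reading), "intrinsics" (3x3 intrinsics, pixels), "R" (3x3) and "t" (3): a world point X has camera coordinates R X + t. Camera axes: x right, y down, z forward; pixel columns grow to the right and rows downward; lengths in m; the calibration is good to about 2 mm. A picture is of the moment at which its call begins.
- ctrl.close_job(): hands the job in, once; it reports no verdict.
The state is a dict: "time": time; "joint_positions": joint angles; "qd": joint speeds; "joint_torque": joint torques, N m; "position": TCP position; "tool_rot": TCP orientation; "ft_force": force on the tool from outside, world axes, zero at the start; "torque": the same for the moment, N m; "grip_width": opening from 0.0 (shut) to 1.0 (fully open).
Only numpy, scipy, OpenCV 4.12 (cv2) and the standard library are available. Lean on these libraries where they do the work, as an engineer would, in place of code of your own. Each camera call takes 0.05 s, during which the arm holds its last target.

## Working session

There is one attempt and no reset: what is moved stays moved. The work goes in short steps, Python scripts to look and compute and a tool call to move; the robot and the scene stay as the last step left them, time stands still between calls to the robot, and variables do not carry over. Pictures are saved under pics/ and viewed, and the job is handed in when it is done.

Besides the shell and the picture viewer there is one more tool, called after "Emit:" as name(argument=value, ...) on one line, values as JSON. play_rows: Moves the arm, as the interface text tells. Its arguments: {"type":"object","properties":{"targets":{"type":"string"},"newtons":{"type":"number"}},"required":["targets"]}

```bash
mkdir -p pics
cat > h.py <<'E'
from bench import ctrl
import numpy as np, cv2
from scipy.spatial.transform import Rotation as Ro
def snap(n,f):
    im=ctrl.get_image(n); cv2.imwrite('pics/'+f,im['pixels']); return im
def cloud(im):
    K=im['intrinsics'];d=im['depth'];v,u=np.mgrid[0:d.shape[0],0:d.shape[1]]
    c=np.stack([(u-K[0,2])/K[0,0]*d,(v-K[1,2])/K[1,1]*d,d],-1)
    w=(c-np.array(im['t']))@np.array(im['R']); w[d==0]=np.nan; return w
E
python3 - <<'E'
from h import *
for n in('top','side'):
    im=snap(n,n+'0.png'); np.save(n+'0.npy',cloud(im)); print(-np.array(im['R']).T@im['t'])
print(ctrl.get_state())
E
```

```text
[0.3702006  0.01854754 1.21824386]
[0.17741066 1.27727913 0.83517788]
{'time': 0.1, 'joint_positions': array([-1.20891608,  0.32173554, -0.07008341,  1.45157775,  0.02258603,
        1.37077406, -0.05688325]), 'qd': array([ 1.07333690e-03, -2.25152104e-03,  1.75966832e-04, -2.85929064e-03,
       -1.56670181e-04,  7.99408330e-05,  1.26515032e-03]), 'joint_torque': array([-2.61735950e-04, -4.92574131e+01, -4.05873125e-01, -3.13396454e+01,
       -6.43056957e-02,  3.95818159e-02,  9.14818020e-05]), 'position': array([0.22149155, 0.61089912, 0.40376682]), 'tool_rot': array([-5.43441764e-01, -3.09401187e+00,  2.66118109e-03]), 'ft_force': array([0.1946798 , 0.27987517, 0.35976048]), 'torque': array([-0.03842724, -0.01728984, -0.01784752]), 'grip_width': 0.9957381092411508}
```

View pics/top0.png

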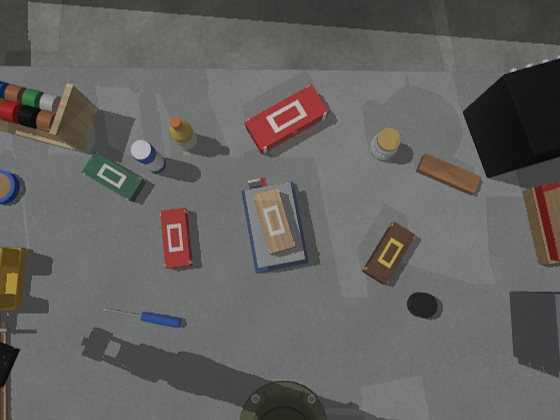

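View pics/side0.png

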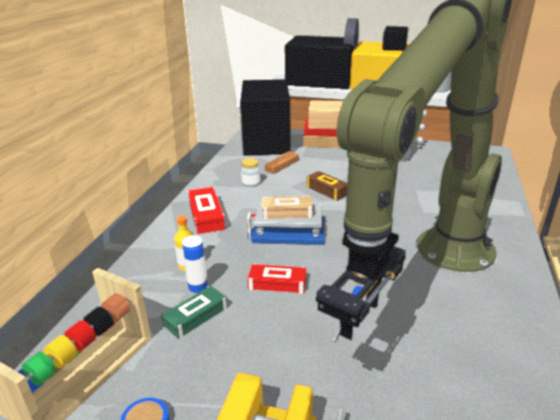

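The top view shows the small red box at (176,238), the press with the cedar box at (273,222), the dark box at (390,252), and the large red decoy at (287,118). Next I'll measure poses from the cloud.

```bash
cat >> h.py <<'E'
def box(w,uv,z,tol=0.006,r=60,L=.150,W=.064):
    m=(np.abs(w[...,2]-z)<tol); 
    v,u=np.mgrid[0:w.shape[0],0:w.shape[1]]; m&=(abs(u-uv[0])<r)&(abs(v-uv[1])<r)
    n,lab=cv2.connectedComponents(m.astype(np.uint8),connectivity=4); l=lab[uv[1],uv[0]]
    if l==0: print('no label',w[uv[1],uv[0]]); return
    p=w[lab==l]; rc=cv2.minAreaRect((p[:,:2]*1000).astype(np.float32))
    b=cv2.boxPoints(rc); e=b[1]-b[0]; f=b[2]-b[1]
    if np.linalg.norm(f)>np.linalg.norm(e): e,f=f,e
    print(uv,'c',np.round(rc[0],1),'size',np.linalg.norm(e).round(1),np.linalg.norm(f).round(1),'yaw',np.arctan(e[1]/e[0]).round(3),'z',np.median(p[:,2]).round(4),'n',len(p),'mean',(p[:,:2].mean(0)*1000).round(1))
    return np.array(rc[0]),np.arctan(e[1]/e[0])
E
python3 - <<'E'
from h import *
w=np.load('top0.npy')
for uv in [(176,238),(273,222),(390,252),(287,118),(112,176),(255,183),(180,124),(385,140),(423,305),(147,150),(450,172),(300,260),(250,240),(160,320)]: print(uv,w[uv[1],uv[0]].round(4))
box(w,(176,238),.038);box(w,(273,222),.110);box(w,(390,252),.046);box(w,(112,176),.038)
box(w,(300,260),.070)
E
```

```text
(176, 238) [0.4669 0.28   0.0385]
(273, 222) [0.5027 0.0305 0.1089]
(390, 252) [ 0.4365 -0.2679  0.0469]
(287, 118) [ 0.7863 -0.0023  0.0544]
(112, 176) [0.6282 0.4554 0.0364]
(255, 183) [0.6085 0.0785 0.0626]
(180, 124) [nan nan nan]
(385, 140) [ 0.7183 -0.2517  0.0903]
(423, 305) [ 0.3052 -0.3458  0.0521]
(147, 150) [0.6683 0.3343 0.1488]
(450, 172) [ 0.65   -0.4352  0.0346]
(300, 260) [ 0.413  -0.0375  0.0688]
(250, 240) [0.4652 0.0908 0.0224]
(160, 320) [0.2597 0.3146 0.0236]
(176, 238) c [467.8 283.8] size 149.8 65.4 yaw 0.14 z 0.0375 n 1442 mean [467.  283.1]
(273, 222) c [506.4  29.3] size 150.4 64.3 yaw 0.295 z 0.1095 n 1589 mean [505.4  29.3]
(390, 252) c [ 434.6 -268.4] size 150.4 64.9 yaw -0.552 z 0.0455 n 1471 mean [ 434.  -267.7]
(112, 176) c [628.2 456. ] size 151.9 64.6 yaw 1.052 z 0.0377 n 1364 mean [628.  455.2]
(300, 260) c [487.9  25.3] size 171.9 119.9 yaw 0.195 z 0.0695 n 1655 mean [468.7  24.6]
```

```bash
cat >> h.py <<'E'
def plan(x,y,z,yaw,quiet=False):
    """grasp-point target & box yaw (long axis = tool x): print turn (tool rotvec) and shift in tool axes after the turn and before"""
    s=ctrl.get_state(); R=Ro.from_rotvec(s['tool_rot']); p=np.array(s['position'])
    best=None
    for k in (0,np.pi):
        a=yaw+k; X=np.array([np.cos(a),np.sin(a),0]);Z=np.array([0,0,-1.]);Y=np.cross(Z,X)
        T=Ro.from_matrix(np.stack([X,Y,Z],1)); rv=(R.inv()*T).as_rotvec()
        if best is None or np.linalg.norm(rv)<np.linalg.norm(best[0]): best=(rv,T)
    rv,T=best; tcp=np.array([x,y,z+.164]); d=tcp-p
    g=p+R.apply([0,0,.164])
    print('t',round(s['time'],2),'tcp',p.round(4),'grasp',g.round(4),'q',np.round(s['joint_positions'],2),'F',np.round(s['ft_force'],2),'grip',round(s['grip_width'],3))
    print('turn',rv.round(4),'| shift cm after turn',(T.inv().apply(d)*100).round(2),'| shift cm now',(R.inv().apply(d)*100).round(2))
E
python3 -c "
from h import *
plan(.4678,.2836,.22,.14)"
```

```text
t 0.1 tcp [0.2215 0.6109 0.4038] grasp [0.2214 0.6106 0.2398] q [-1.21  0.32 -0.07  1.45  0.02  1.37 -0.06] F [0.19 0.28 0.36] grip 0.996
turn [-1.700e-03 -3.000e-04 -4.877e-01] | shift cm after turn [-19.82 -35.85   1.98] | shift cm now [-34.31 -22.37   2.02]
```

Emit:
play_rows(targets="0 0 0 0 0 -0.163 1; 0 0 0 0 0 -0.163 1; 0 0 0 0 0 -0.163 1; -2.5 -4.5 0.25 0 0 0 1; -2.5 -4.5 0.25 0 0 0 1; -2.5 -4.5 0.25 0 0 0 1; -2.5 -4.5 0.25 0 0 0 1; -2.5 -4.5 0.25 0 0 0 1; -2.5 -4.5 0.25 0 0 0 1; -2.5 -4.5 0.25 0 0 0 1; -2.3 -4.3 0.25 0 0 0 1; 0 0 0 0 0 0 1")

```text
time: 1.6
position: [0.4797, 0.2772, 0.377]
tool_rot: [0.25, -3.124, 0.015]
ft_force: [-0.8, 0.1, 0.6]
grip_width: 1.001
```

```bash
python3 -c "
from h import *
plan(.4678,.2836,.10,.14)"
```

```text
t 1.6 tcp [0.4797 0.2772 0.377 ] grasp [0.4786 0.2756 0.213 ] q [-0.69  0.14  0.13  1.73 -0.01  1.29  1.17] F [-0.8   0.15  0.65] grip 1.001
turn [-0.0091 -0.0081  0.0197] | shift cm after turn [ 1.09  0.8  11.3 ] | shift cm now [ 0.98  0.92 11.3 ]
```

Emit:
play_rows(targets="1.0 0.85 2 -0.009 -0.008 0.02 1; 0 0 4 0 0 0 1; 0 0 3 0 0 0 1; 0 0 2 0 0 0 1; 0 0 0 0 0 0 1; 0 0 0 0 0 0 1")

```text
time: 2.35
position: [0.4647, 0.2886, 0.2639]
tool_rot: [0.226, -3.131, -0.005]
ft_force: [0.3, -0.0, 0.5]
grip_width: 0.999
```

```bash
python3 -c "
from h import *
plan(.4678,.2836,.025,.14)
im=snap('top','top1.png'); w=cloud(im); box(w,(176,238),.038)
snap('side','side1.png')"
```

```text
t 2.35 tcp [0.4647 0.2886 0.2639] grasp [0.4643 0.2891 0.0999] q [-0.7   0.22  0.11  1.88 -0.03  1.05  1.14] F [ 0.3  -0.03  0.46] grip 0.999
turn [ 0.0032 -0.002   0.0042] | shift cm after turn [-0.23 -0.54  7.49] | shift cm now [-0.25 -0.56  7.48]
no label [0.45103528 0.23702734 0.23254254]
```

View pics/side1.png

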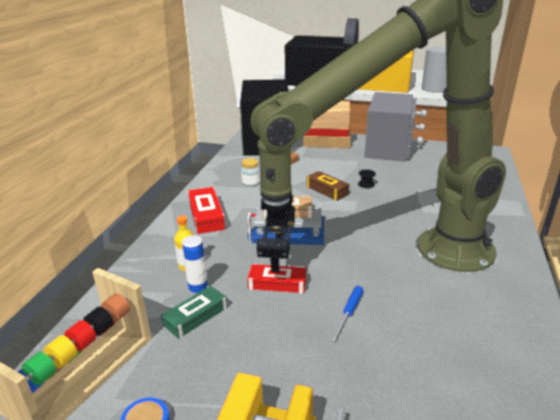

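View pics/top1.png

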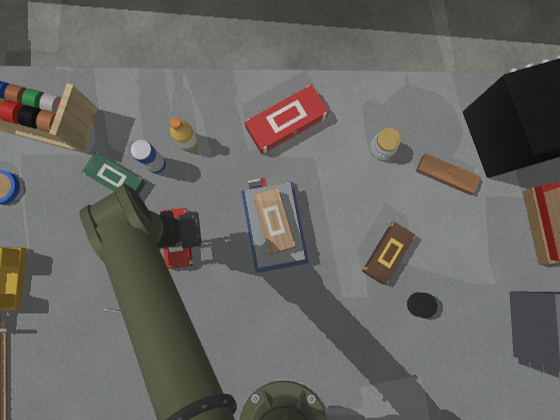

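The gripper stands over the small red box, jaws spanning its width (red ends visible at (178,212) and (178,250)). Residual is 5 mm sideways, which I'll correct while descending.

Emit:
play_rows(targets="-0.2 -0.45 0 0.003 -0.002 0.004 1; 0 0 1.5 0 0 0 1; 0 0 1.5 0 0 0 1; 0 0 0 0 0 0 1")

```text
time: 2.95
position: [0.4682, 0.284, 0.2333]
tool_rot: [-0.218, 3.131, 0.002]
ft_force: [-0.4, -2.1, 0.1]
grip_width: 1.001
```

```bash
python3 -c "
from h import *
plan(.4678,.2836,.025,.14)"
```

```text
t 2.95 tcp [0.4682 0.284  0.2333] grasp [0.4686 0.2842 0.0693] q [-0.7   0.25  0.11  1.9  -0.03  0.98  1.14] F [-0.42 -2.05  0.05] grip 1.001
turn [ 0.0013  0.0027 -0.001 ] | shift cm after turn [ 0.04 -0.03  4.43] | shift cm now [ 0.05 -0.04  4.43]
```

Emit:
play_rows(targets="0 0 1.5 0 0 0 1; 0 0 1.5 0 0 0 1; 0 0 1.2 0 0 0 1; 0 0 0.2 0 0 0 1; 0 0 0 0 0 0 1")

```text
time: 3.58
position: [0.468, 0.284, 0.1853]
tool_rot: [-0.218, 3.133, 0.001]
ft_force: [-0.2, 0.5, 0.2]
grip_width: 1.0
```

```bash
python3 -c "
from h import *
plan(.4678,.2836,.025,.14)"
```

```text
t 3.58 tcp [0.468  0.284  0.1853] grasp [0.4682 0.2841 0.0213] q [-0.69  0.32  0.11  1.93 -0.04  0.89  1.15] F [-0.15  0.51  0.23] grip 1.0
turn [ 0.0005  0.0012 -0.0008] | shift cm after turn [ 0.03 -0.04 -0.37] | shift cm now [ 0.03 -0.04 -0.37]
```

Emit:
play_rows(targets="0 0 -0.4 0 0 0 1; 0 0 0 0 0 0 -1; 0 0 0 0 0 0 -1; 0 0 0 0 0 0 -1; 0 0 0 0 0 0 -1; 0 0 0 0 0 0 -1; 0 0 0 0 0 0 -1; 0 0 0 0 0 0 -1; 0 0 0 0 0 0 -1", newtons=25)

```text
time: 4.7
position: [0.4687, 0.2843, 0.1912]
tool_rot: [-0.218, 3.13, 0.003]
ft_force: [-0.0, -0.8, 1.3]
grip_width: 0.734
```

```bash
python3 -c "
from h import *
plan(.4678,.2836,.025,.14)"
```

```text
t 4.7 tcp [0.4687 0.2843 0.1912] grasp [0.4693 0.2847 0.0272] q [-0.69  0.31  0.11  1.93 -0.04  0.9   1.15] F [-0.03 -0.78  1.31] grip 0.734
turn [ 0.0018  0.004  -0.0009] | shift cm after turn [ 0.1  -0.06  0.22] | shift cm now [ 0.1  -0.06  0.22]
```

Emit:
play_rows(targets="0 0 -1 0 0 0 -1; 0 0 -3 0 0 0 -1; 0 0 -4 0 0 0 -1; 0 0 -4 0 0 0 -1; 0 0 -3 0 0 0 -1; 0 0 -1.5 0 0 0 -1; 0 0 0 0 0 0 -1; 0 0 0 0 0 0 -1")

```text
time: 5.7
position: [0.4667, 0.283, 0.3607]
tool_rot: [0.218, -3.133, 0.001]
ft_force: [0.0, 0.3, -2.7]
grip_width: 0.734
```

```bash
python3 -c "
from h import *
plan(.5064,.0293,.18,.295)
snap('side','side2.png')"
```

```text
t 5.7 tcp [0.4667 0.283  0.3607] grasp [0.4666 0.283  0.1967] q [-0.7   0.13  0.12  1.78 -0.02  1.24  1.13] F [ 0.03  0.3  -2.71] grip 0.734
turn [-0.0003 -0.0008 -0.1561] | shift cm after turn [  3.58 -25.43   1.67] | shift cm now [ -0.42 -25.68   1.68]
```

View pics/side2.png

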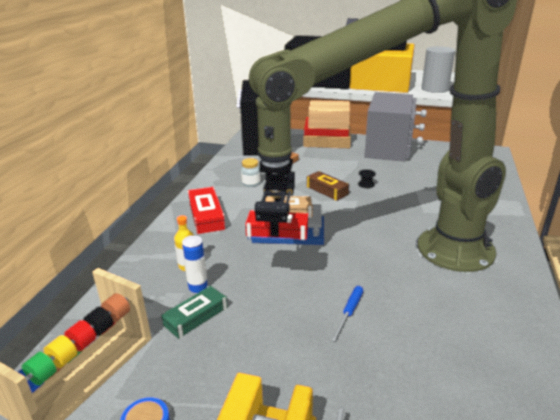

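The red box is lifted level (277,225). Now I'll turn and carry it over the press.

Emit:
play_rows(targets="0 0 0 0 0 -0.08 -1; 0 0 0 0 0 -0.07 -1; 0.3 -2 0 0 0 0 -1; 0.5 -3.5 0 0 0 0 -1; 0.5 -3.5 0 0 0 0 -1; 0.5 -3.5 0 0 0 0 -1; 0.5 -3.5 0 0 0 0 -1; 0.5 -3.5 0 0 0 0 -1; 0.4 -2.5 0 0 0 0 -1; 0.3 -1.5 0 0 0 0 -1; 0 0 0 0 0 0 -1; 0 0 0 0 0 0 -1")

```text
time: 7.25
position: [0.4973, 0.0286, 0.351]
tool_rot: [0.426, -3.093, 0.014]
ft_force: [-0.8, -0.6, -2.1]
grip_width: 0.736
```

```bash
python3 -c "
from h import *
plan(.5064,.0293,.15,.295)
im=snap('top','top2.png');w=cloud(im);np.save('w2.npy',w)"
```

```text
t 7.25 tcp [0.4973 0.0286 0.351 ] grasp [0.4943 0.0267 0.1871] q [-0.43  0.03  0.33  1.9  -0.    1.23  1.74] F [-0.75 -0.64 -2.08] grip 0.736
turn [-0.006  -0.0207 -0.0213] | shift cm after turn [-0.89 -0.2   3.7 ] | shift cm now [-0.97 -0.16  3.69]
```

View pics/top2.png

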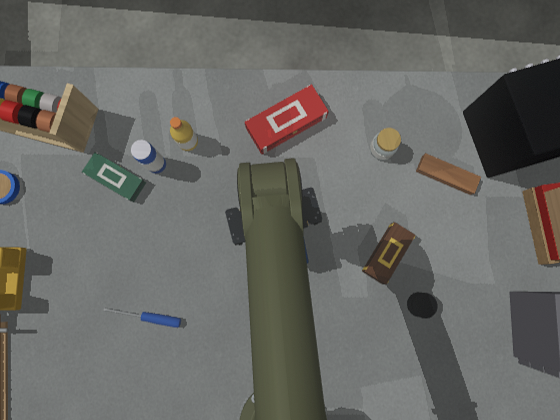

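Emit:
play_rows(targets="-0.9 -0.15 0 -0.006 -0.02 -0.02 -1; 0 0 0 0 0 0 -1; 0 0 0 0 0 0 -1")

```text
time: 7.68
position: [0.5071, 0.0323, 0.3508]
tool_rot: [-0.469, 3.106, 0.001]
ft_force: [0.1, 0.9, -1.6]
grip_width: 0.732
```

```bash
python3 -c "
from h import *
plan(.5080,.030,.1375,.295)
"
```

```text
t 7.67 tcp [0.5071 0.0323 0.3508] grasp [0.5072 0.0324 0.1868] q [-0.43  0.05  0.33  1.88 -0.02  1.21  1.77] F [ 0.09  0.88 -1.59] grip 0.732
turn [0.0006 0.0007 0.0046] | shift cm after turn [-0.02 -0.24  4.93] | shift cm now [-0.02 -0.25  4.93]
```

Emit:
play_rows(targets="0 -0.2 1 0 0 0.004 -1; 0 0 1.2 0 0 0 -1; 0 0 1.2 0 0 0 -1; 0 0 0.5 0 0 0 -1; 0 0 0 0 0 0 -1; 0 0 0 0 0 0 -1")

```text
time: 8.43
position: [0.5072, 0.0303, 0.3079]
tool_rot: [0.462, -3.106, -0.001]
ft_force: [-0.4, 0.8, -1.6]
grip_width: 0.732
```

```bash
python3 -c "
from h import *
plan(.5080,.030,.1375,.295)
snap('side','side3.png')"
```

```text
t 8.43 tcp [0.5072 0.0303 0.3079] grasp [0.5069 0.0304 0.1439] q [-0.43  0.09  0.33  1.93 -0.03  1.13  1.78] F [-0.4   0.79 -1.58] grip 0.732
turn [ 0.0007 -0.0016  0.0005] | shift cm after turn [-0.07 -0.05  0.64] | shift cm now [-0.07 -0.06  0.64]
```

View pics/side3.png

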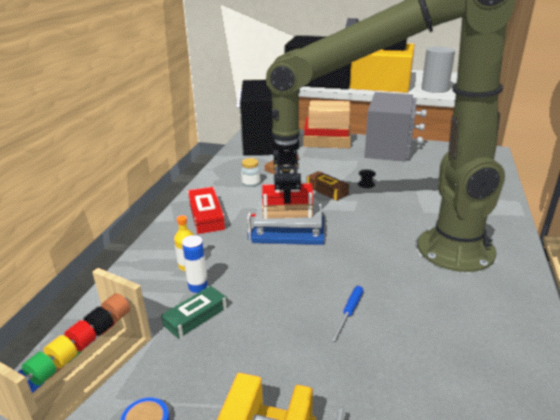

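The red box hangs right above the cedar box, aligned, at (288,195). Now I'll lower it the last 6 mm.

Emit:
play_rows(targets="-0.07 -0.05 0.3 0 0 0 -1; 0 0 0.2 0 0 0 -1; 0 0 0 0 0 0 -1; 0 0 0 0 0 0 -1")

```text
time: 8.98
position: [0.5084, 0.03, 0.3035]
tool_rot: [-0.463, 3.107, 0.001]
ft_force: [-0.4, -0.3, -1.2]
grip_width: 0.734
```

```bash
python3 -c "
from h import *
plan(.5080,.030,.1375,.295)
im=snap('side','side4.png');cv2.imwrite('pics/side4c.png',cv2.resize(im['pixels'][160:260,220:360],None,fx=5,fy=5))"
```

```text
t 8.97 tcp [0.5084 0.03   0.3035] grasp [0.5084 0.0301 0.1395] q [-0.42  0.1   0.33  1.93 -0.04  1.12  1.79] F [-0.37 -0.34 -1.22] grip 0.734
turn [0.0006 0.0002 0.0005] | shift cm after turn [0.04 0.01 0.2 ] | shift cm now [0.04 0.01 0.2 ]
```

View pics/side4c.png

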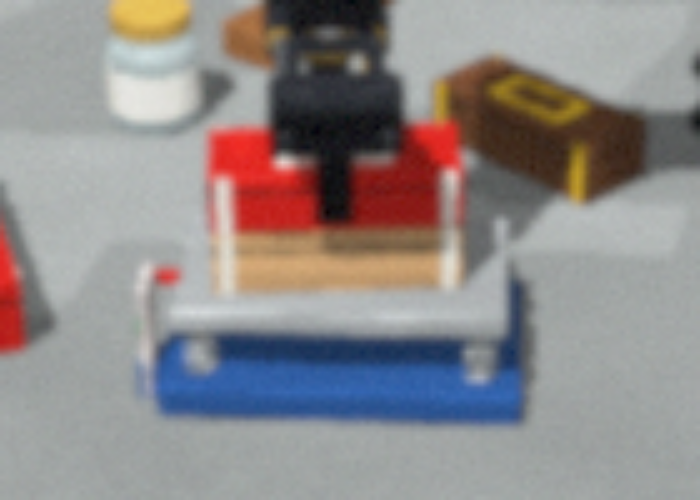

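Edges line up. I'll lower the remaining 2 mm, then let go.

Emit:
play_rows(targets="0 0 0.2 0 0 0 -1; 0 0 0.1 0 0 0 -1; 0 0 0 0 0 0 -1; 0 0 0 0 0 0 -1")

```text
time: 9.52
position: [0.5085, 0.03, 0.3013]
tool_rot: [-0.462, 3.106, 0.002]
ft_force: [-0.3, 0.1, -0.3]
grip_width: 0.732
```

```bash
python3 -c "
from h import *
plan(.5080,.030,.1375,.295)"
```

```text
t 9.53 tcp [0.5085 0.03   0.3013] grasp [0.5087 0.0302 0.1373] q [-0.42  0.1   0.33  1.94 -0.04  1.11  1.79] F [-0.33  0.14 -0.27] grip 0.732
turn [0.0009 0.0011 0.0005] | shift cm after turn [ 0.05  0.01 -0.02] | shift cm now [ 0.05  0.01 -0.02]
```

Emit:
play_rows(targets="0 0 0 0 0 0 0.55; 0 0 0 0 0 0 0.7; 0 0 0 0 0 0 1; 0 0 0 0 0 0 1; 0 0 0 0 0 0 1; 0 0 -1 0 0 0 1; 0 0 -2 0 0 0 1; 0 0 -3 0 0 0 1; 0 0 -3 0 0 0 1; 0 0 -2 0 0 0 1; 0 0 0 0 0 0 1; 0 0 0 0 0 0 1")

```text
time: 11.02
position: [0.5084, 0.0297, 0.4176]
tool_rot: [-0.461, 3.104, 0.002]
ft_force: [0.6, -0.4, 0.1]
grip_width: 1.001
```

```bash
python3 -c "
from h import *
plan(.4346,-.268,.2,-.552)
im=snap('side','side5.png');cv2.imwrite('pics/side5c.png',cv2.resize(im['pixels'][160:260,220:360],None,fx=5,fy=5))"
```

```text
t 11.03 tcp [0.5084 0.0297 0.4176] grasp [0.509  0.0299 0.2536] q [-0.44  0.01  0.33  1.79 -0.    1.34  1.76] F [ 0.56 -0.39  0.13] grip 1.001
turn [0.0021 0.0035 0.8471] | shift cm after turn [ -9.33 -29.22   5.36] | shift cm now [ 15.74 -26.34   5.28]
```

View pics/side5c.png

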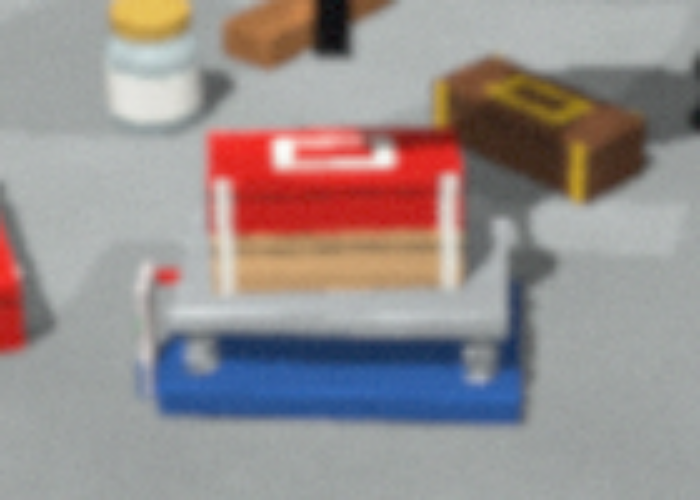

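Red box sits flush on cedar, its corner trims aligned at (222,235) and (450,232). Now the dark box.

Emit:
play_rows(targets="0 0 0 0 0 0.17 1; 0 0 0 0 0 0.17 1; 0 0 0 0 0 0.17 1; 0 0 0 0 0 0.17 1; 0 0 0 0 0 0.167 1; -0.6 -2 0.3 0 0 0 1; -1.1 -3.5 0.7 0 0 0 1; -1.1 -3.5 0.7 0 0 0 1; -1.1 -3.5 0.7 0 0 0 1; -1.1 -3.5 0.7 0 0 0 1; -1.1 -3.5 0.7 0 0 0 1; -1.1 -3.5 0.6 0 0 0 1; -0.8 -2.5 0.4 0 0 0 1; -0.5 -1.2 0.2 0 0 0 1; 0 0 0 0 0 0 1; 0 0 0 0 0 0 1")

```text
time: 13.08
position: [0.4202, -0.2613, 0.3531]
tool_rot: [-0.856, -3.003, 0.012]
ft_force: [0.8, -0.2, 0.0]
grip_width: 1.0
```

```bash
python3 -c "
from h import *
plan(.4346,-.268,.1,-.552)
im=snap('top','top3.png');w=cloud(im);np.save('w3.npy',w)
box(w,(273,222),.148);box(w,(390,252),.046)"
```

```text
t 13.07 tcp [ 0.4202 -0.2613  0.3531] grasp [ 0.4168 -0.2616  0.1891] q [-0.14  0.02  0.65  1.91  0.    1.23  1.53] F [ 0.82 -0.22  0.  ] grip 1.0
turn [-0.0124 -0.0167 -0.0031] | shift cm after turn [-1.58  0.19  8.91] | shift cm now [-1.72  0.3   8.87]
(273, 222) c [507.3  30.5] size 150.7 64.6 yaw 0.292 z 0.1477 n 1718 mean [506.2  30.2]
no label [ 0.42296123 -0.20941176  0.28608127]
```

View pics/top3.png

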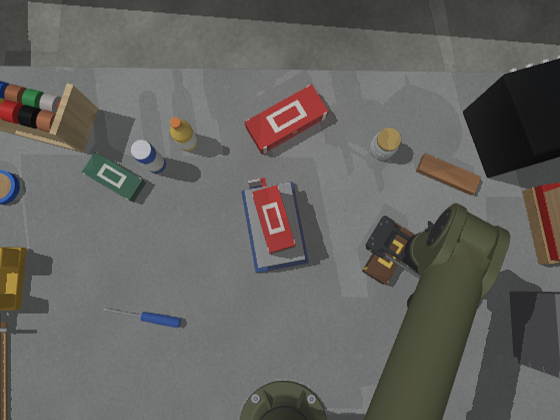

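Red on the column at (507,30), yaw 0.292: within about 1.5 mm of cedar. Gripper over the dark box; correcting and descending.

Emit:
play_rows(targets="-1.5 0.2 1 -0.012 -0.016 -0.003 1; 0 0 3 0 0 0 1; 0 0 2 0 0 0 1; 0 0 0.6 0 0 0 1; 0 0 0 0 0 0 1; 0 0 0 0 0 0 1")

```text
time: 13.88
position: [0.4363, -0.2642, 0.2868]
tool_rot: [0.838, 3.025, 0.003]
ft_force: [-0.1, -0.2, -0.4]
grip_width: 0.998
```

```bash
python3 -c "
from h import *
plan(.4346,-.268,.1,-.552)"
```

```text
t 13.88 tcp [ 0.4363 -0.2642  0.2868] grasp [ 0.4369 -0.2641  0.1228] q [-0.12  0.13  0.66  1.96 -0.09  1.08  1.61] F [-0.1  -0.23 -0.44] grip 0.998
turn [0.0024 0.0026 0.0115] | shift cm after turn [-0.05 -0.42  2.28] | shift cm now [-0.04 -0.42  2.28]
```

Emit:
play_rows(targets="0 -0.35 0 0.002 0.002 0.011 1; 0 0 1.5 0 0 0 1; 0 0 2 0 0 0 1; 0 0 1 0 0 0 1; 0 0 0 0 0 0 1; 0 0 0 0 0 0 1")

```text
time: 14.62
position: [0.4349, -0.2679, 0.2407]
tool_rot: [0.856, 3.019, 0.0]
ft_force: [-0.6, 0.2, 1.3]
grip_width: 0.998
```

```bash
python3 -c "
from h import *
plan(.4346,-.268,.032,-.552)
im=snap('side','side6.png');cv2.imwrite('pics/side6c.png',cv2.resize(im['pixels'][120:220,260:400],None,fx=5,fy=5))"
```

```text
t 14.62 tcp [ 0.4349 -0.2679  0.2407] grasp [ 0.4354 -0.268   0.0767] q [-0.09  0.2   0.65  2.   -0.15  0.99  1.65] F [-0.57  0.24  1.26] grip 0.998
turn [ 0.0011  0.0031 -0.0004] | shift cm after turn [ 0.02 -0.02  4.47] | shift cm now [ 0.03 -0.03  4.47]
```

View pics/side6c.png

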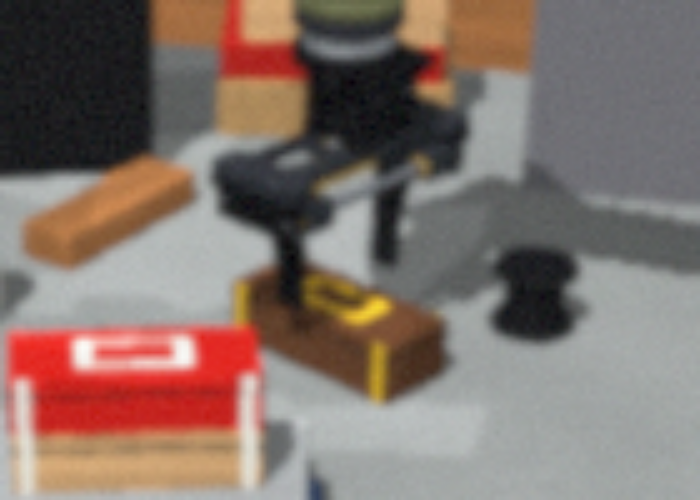

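Fingers straddle the dark box, tips just above its top.

Emit:
play_rows(targets="0 0 1.5 0 0 0 1; 0 0 1.5 0 0 0 1; 0 0 1 0 0 0 1; 0 0 0.2 0 0 0 1; 0 0 0 0 0 0 1; 0 0 0 0 0 0 1")

```text
time: 15.42
position: [0.4353, -0.2679, 0.1961]
tool_rot: [0.855, 3.019, 0.0]
ft_force: [0.2, -0.3, -0.1]
grip_width: 1.004
```

```bash
python3 -c "
from h import *
plan(.4346,-.268,.032,-.552)"
```

```text
t 15.43 tcp [ 0.4353 -0.2679  0.1961] grasp [ 0.4359 -0.2681  0.0321] q [-0.07  0.27  0.63  2.03 -0.21  0.9   1.7 ] F [ 0.21 -0.31 -0.15] grip 1.004
turn [ 0.0013  0.0038 -0.0002] | shift cm after turn [ 0.05 -0.04  0.01] | shift cm now [ 0.05 -0.04  0.  ]
```

Emit:
play_rows(targets="0 0 0 0 0 0 -1; 0 0 0 0 0 0 -1; 0 0 0 0 0 0 -1; 0 0 0 0 0 0 -1; 0 0 0 0 0 0 -1; 0 0 0 0 0 0 -1; 0 0 0 0 0 0 -1")

```text
time: 16.3
position: [0.4356, -0.2682, 0.1969]
tool_rot: [0.855, 3.017, 0.0]
ft_force: [0.3, 0.6, -0.9]
grip_width: 0.734
```

```bash
python3 -c "
from h import *
plan(.4346,-.268,.032,-.552)"
```

```text
t 16.3 tcp [ 0.4356 -0.2682  0.1969] grasp [ 0.4365 -0.2685  0.0329] q [-0.07  0.27  0.63  2.03 -0.21  0.9   1.7 ] F [ 0.3   0.63 -0.91] grip 0.734
turn [ 0.0017  0.0057 -0.0001] | shift cm after turn [ 0.1  -0.03  0.09] | shift cm now [ 0.1  -0.03  0.09]
```

Emit:
play_rows(targets="0 0 -1 0 0 0 -1; 0 0 -3 0 0 0 -1; 0 0 -4 0 0 0 -1; 0 0 -4 0 0 0 -1; 0 0 -4 0 0 0 -1; 0 0 -3 0 0 0 -1; 0 0 -1.5 0 0 0 -1; 0 0 0 0 0 0 -1; 0 0 0 0 0 -0.15 -1; 0 0 0 0 0 -0.17 -1; 0 0 0 0 0 -0.17 -1; 0 0 0 0 0 -0.17 -1; 0 0 0 0 0 -0.15 -1; 0 0 0 0 0 0 -1; 0 0 0 0 0 0 -1")

```text
time: 18.18
position: [0.4298, -0.2659, 0.3983]
tool_rot: [0.432, -3.097, -0.012]
ft_force: [-0.7, -0.5, -1.0]
grip_width: 0.735
```

```bash
python3 -c "
from h import *
plan(.5089,.0309,.245,.292)
snap('side','side7.png')"
```

```text
t 18.18 tcp [ 0.4298 -0.2659  0.3983] grasp [ 0.4273 -0.2649  0.2343] q [-0.15  0.01  0.66  1.83 -0.    1.33  2.36] F [-0.7  -0.47 -1.01] grip 0.735
turn [ 0.0099 -0.0135 -0.0151] | shift cm after turn [-16.11  26.14  -1.07] | shift cm now [-15.7   26.39  -1.03]
```

View pics/side7.png

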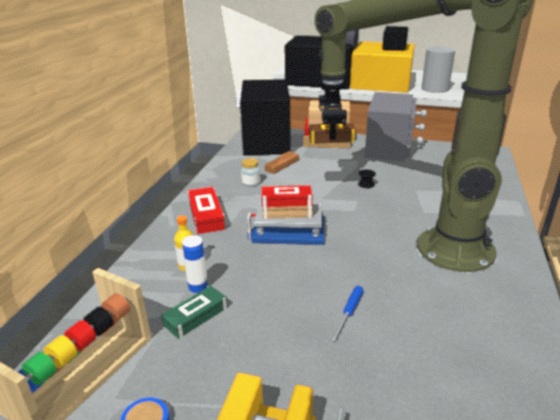

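Dark box held level at (330,133). Carrying to the column.

Emit:
play_rows(targets="0 0 -1 0.01 -0.013 -0.015 -1; -1.2 2 0 0 0 0 -1; -2.1 3.4 0 0 0 0 -1; -2.1 3.4 0 0 0 0 -1; -2.1 3.4 0 0 0 0 -1; -2.1 3.4 0 0 0 0 -1; -2.1 3.4 0 0 0 0 -1; -1.8 3 0 0 0 0 -1; -1.2 2 0 0 0 0 -1; -0.6 1 0 0 0 0 -1; 0 0 0 0 0 0 -1; 0 0 0 0 0 0 -1")

```text
time: 19.73
position: [0.5083, 0.023, 0.4172]
tool_rot: [-0.441, 3.093, -0.007]
ft_force: [-0.3, 1.1, -2.1]
grip_width: 0.736
```

```bash
python3 -c "
from h import *
plan(.5089,.0309,.215,.292)"
```

```text
t 19.73 tcp [0.5083 0.023  0.4172] grasp [0.5112 0.0226 0.2532] q [-0.44 -0.    0.34  1.8   0.    1.33  1.76] F [-0.32  1.14 -2.09] grip 0.736
turn [-0.007   0.0164 -0.0091] | shift cm after turn [-0.28  0.74  3.82] | shift cm now [-0.22  0.77  3.82]
```

Emit:
play_rows(targets="-0.25 0.7 1 -0.007 0.016 -0.009 -1; 0 0 1.5 0 0 0 -1; 0 0 1.5 0 0 0 -1; 0 0 1 0 0 0 -1; 0 0 0 0 0 0 -1; 0 0 0 0 0 0 -1")

```text
time: 20.48
position: [0.5082, 0.0281, 0.3624]
tool_rot: [0.451, -3.106, 0.0]
ft_force: [-0.3, -0.3, -1.8]
grip_width: 0.732
```

```bash
python3 -c "
from h import *
plan(.5089,.0309,.181,.292)"
```

```text
t 20.48 tcp [0.5082 0.0281 0.3624] grasp [0.5077 0.028  0.1984] q [-0.44  0.04  0.34  1.86 -0.02  1.24  1.77] F [-0.32 -0.29 -1.85] grip 0.732
turn [ 0.0002 -0.0034 -0.0038] | shift cm after turn [-0.14  0.24  1.74] | shift cm now [-0.15  0.24  1.74]
```

Emit:
play_rows(targets="-0.12 0.22 0.6 0 -0.003 -0.004 -1; 0 0 0.5 0 0 0 -1; 0 0 0 0 0 0 -1; 0 0 0 0 0 0 -1")

```text
time: 20.98
position: [0.5091, 0.031, 0.3516]
tool_rot: [-0.458, 3.106, 0.001]
ft_force: [-0.3, -0.1, -1.1]
grip_width: 0.734
```

```bash
python3 -c "
from h import *
plan(.5089,.0309,.181,.292)
im=snap('side','side8.png');cv2.imwrite('pics/side8c.png',cv2.resize(im['pixels'][150:250,220:360],None,fx=5,fy=5))"
```

```text
t 20.98 tcp [0.5091 0.031  0.3516] grasp [0.5094 0.0311 0.1876] q [-0.44  0.05  0.34  1.88 -0.02  1.21  1.77] F [-0.27 -0.12 -1.06] grip 0.734
turn [0.0001 0.002  0.0008] | shift cm after turn [0.03 0.   0.66] | shift cm now [0.03 0.   0.66]
```

View pics/side8c.png

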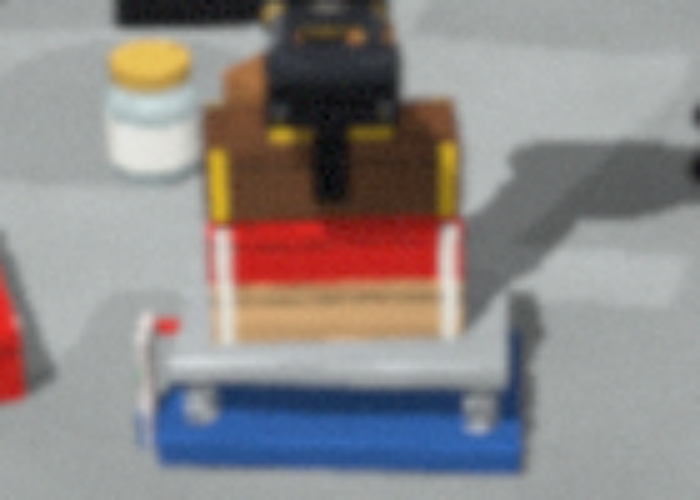

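Aligned (trims stacked in line). Final lowering.

Emit:
play_rows(targets="0 0 0.3 0 0 0 -1; 0 0 0.2 0 0 0 -1; 0 0 0 0 0 0 -1; 0 0 0.1 0 0 0 -1; 0 0 0 0 0 0 -1")

```text
time: 21.65
position: [0.5092, 0.0309, 0.3454]
tool_rot: [-0.458, 3.106, 0.001]
ft_force: [0.3, -0.5, -1.5]
grip_width: 0.734
```

```bash
python3 -c "
from h import *
plan(.5089,.0309,.181,.292)"
```

```text
t 21.65 tcp [0.5092 0.0309 0.3454] grasp [0.5096 0.031  0.1814] q [-0.44  0.06  0.34  1.88 -0.02  1.2   1.77] F [ 0.34 -0.48 -1.5 ] grip 0.734
turn [0.0001 0.0023 0.0007] | shift cm after turn [0.03 0.01 0.04] | shift cm now [0.03 0.01 0.04]
```

Emit:
play_rows(targets="0 0 0.15 0 0 0 -1; 0 0 0 0 0 0 -1; 0 0 0 0 0 0 -1")

```text
time: 22.02
position: [0.5095, 0.0308, 0.345]
tool_rot: [-0.457, 3.105, 0.001]
ft_force: [-0.8, -0.6, -0.9]
grip_width: 0.733
```

```bash
python3 -c "
from h import *
plan(.5089,.0309,.181,.292)"
```

```text
t 22.02 tcp [0.5095 0.0308 0.345 ] grasp [0.51  0.031 0.181] q [-0.44  0.06  0.34  1.89 -0.02  1.2   1.77] F [-0.78 -0.62 -0.91] grip 0.733
turn [0.0003 0.0037 0.0005] | shift cm after turn [ 0.05  0.03 -0.  ] | shift cm now [ 0.05  0.03 -0.  ]
```

Down. Releasing and retreating upward.

Emit:
play_rows(targets="0 0 0 0 0 0 0.55; 0 0 0 0 0 0 0.7; 0 0 0 0 0 0 1; 0 0 0 0 0 0 1; 0 0 0 0 0 0 1; 0 0 -1 0 0 0 1; 0 0 -2 0 0 0 1; 0 0 -3 0 0 0 1; 0 0 -2 0 0 0 1; 0 0 -1 0 0 0 1; 0 0 0 0 0 0 1; 0 0 0 0 0 0 1; 0 0 0 0 0 0 1")

```text
time: 23.65
position: [0.509, 0.0306, 0.4391]
tool_rot: [-0.457, 3.104, 0.001]
ft_force: [0.7, 0.5, -0.1]
grip_width: 0.999
```

```bash
python3 -c "
from h import *
plan(.5085,.0305,.22,.292)
im=snap('side','side9.png');cv2.imwrite('pics/side9c.png',cv2.resize(im['pixels'][150:250,220:360],None,fx=5,fy=5))
im=snap('top','top4.png'); np.save('w4.npy',cloud(im))
np.save('side9.npy',cloud(ctrl.get_image('side')))"
```

```text
t 23.65 tcp [0.509  0.0306 0.4391] grasp [0.5097 0.0308 0.2751] q [-0.45 -0.    0.34  1.75  0.    1.39  1.75] F [ 0.68  0.49 -0.13] grip 0.999
turn [-0.0001  0.0043  0.0003] | shift cm after turn [0.05 0.   5.51] | shift cm now [0.07 0.   5.51]
```

View pics/side9c.png

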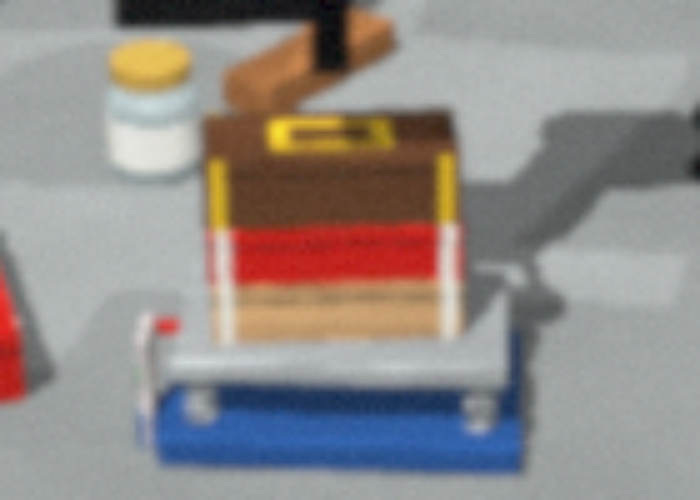

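View pics/top4.png

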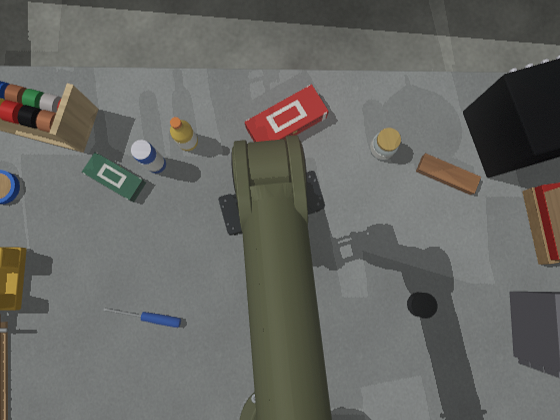

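The dark box sits flush. Closing the fingers and moving down to just above the top centre.

Emit:
play_rows(targets="0.1 0 0 0 0.004 0 -1; 0 0 0 0 0 0 -1; 0 0 0 0 0 0 -1; 0 0 0 0 0 0 -1; 0 0 0 0 0 0 -1; 0 0 1.5 0 0 0 -1; 0 0 2 0 0 0 -1; 0 0 1 0 0 0 -1; 0 0 0 0 0 0 -1; 0 0 0 0 0 0 -1; 0 0 0 0 0 0 -1")

```text
time: 25.18
position: [0.5079, 0.0303, 0.391]
tool_rot: [0.457, -3.107, 0.0]
ft_force: [0.8, -0.3, 0.0]
grip_width: 0.008
```

```bash
cat >> h.py <<'E'
def col(f):
    im=ctrl.get_image('side'); w=cloud(im); cv2.imwrite('pics/'+f,cv2.resize(im['pixels'][150:250,220:360],None,fx=5,fy=5))
    # platen front top strip & tops
    c,s=np.cos(.295),np.sin(.295); d=w[...,:2]-np.array([.507,.0305]); a=d[...,0]*c+d[...,1]*s; b=-d[...,0]*s+d[...,1]*c
    for nm,zr in (('darktop',.194),('platen',.070)):
        m=(abs(w[...,2]-zr)<.03)&(abs(a)<.07)&((abs(b)<.026) if nm=='darktop' else ((b>.036)&(b<.045)))
        z=w[...,2][m]; 
        if nm=='darktop': z=z[z<.205]
        print(nm,len(z),np.percentile(z,[25,50,75]).round(4) if len(z) else '')
E
python3 -c "
from h import *
plan(.507,.0304,.212,.292); col('s10.png')"
```

```text
t 25.18 tcp [0.5079 0.0303 0.391 ] grasp [0.5078 0.0302 0.227 ] q [-0.45  0.02  0.34  1.83 -0.01  1.3   1.76] F [ 0.8  -0.34  0.02] grip 0.008
turn [-0.0001 -0.0008  0.0003] | shift cm after turn [0.08 0.04 1.5 ] | shift cm now [0.08 0.04 1.5 ]
darktop 383 [0.1951 0.1961 0.197 ]
platen 79 [0.0712 0.0726 0.0738]
```

View pics/s10.png

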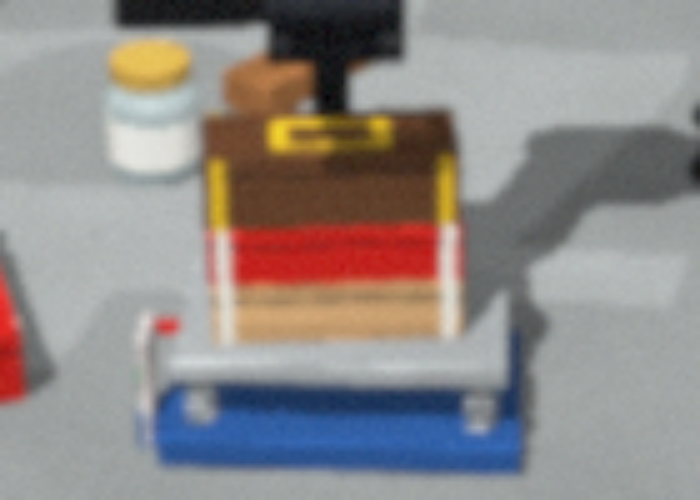

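Press still up, baseline recorded. Approach to contact.

Emit:
play_rows(targets="0.08 0.04 0.5 0 0 0 -1; 0 0 0.5 0 0 0 -1; 0 0 0.2 0 0 0 -1; 0 0 0 0 0 0 -1; 0 0 0.2 0 0 0 -1; 0 0 0.1 0 0 0 -1")

```text
time: 25.98
position: [0.5071, 0.0305, 0.3764]
tool_rot: [-0.458, 3.107, 0.0]
ft_force: [-1.5, -0.3, 4.8]
grip_width: 0.003
```

```bash
python3 -c "
from h import *
plan(.507,.0304,.176,.292); col('s11.png')"
```

```text
t 25.98 tcp [0.5071 0.0305 0.3764] grasp [0.5073 0.0305 0.2124] q [-0.44  0.03  0.34  1.85 -0.01  1.26  1.76] F [-1.48 -0.29  4.77] grip 0.003
turn [-0.0001  0.0009  0.0004] | shift cm after turn [ 0.01 -0.    3.64] | shift cm now [ 0.02 -0.    3.64]
darktop 379 [0.1948 0.1957 0.1967]
platen 80 [0.0704 0.0717 0.0727]
```

Emit:
play_rows(targets="0 0 0.2 0 0 0 -1; 0 0 0.2 0 0 0 -1; 0 0 0.2 0 0 0 -1")

```text
time: 26.4
position: [0.507, 0.0303, 0.3726]
tool_rot: [-0.457, 3.106, 0.001]
ft_force: [-2.7, -0.9, 7.1]
grip_width: 0.005
```

```bash
python3 -c "
from h import *
plan(.507,.0304,.1825,.292); col('s12.png'); print(ctrl.get_state()['ft_force'],ctrl.get_state()['position'])"
```

```text
t 26.4 tcp [0.507  0.0303 0.3726] grasp [0.5073 0.0305 0.2086] q [-0.44  0.03  0.34  1.85 -0.01  1.26  1.76] F [-2.73 -0.87  7.06] grip 0.005
turn [0.0006 0.0018 0.0003] | shift cm after turn [-0.    0.01  2.61] | shift cm now [0.   0.01 2.61]
darktop 382 [0.1912 0.1922 0.1935]
platen 78 [0.0667 0.0682 0.0695]
[-1.83332861 -0.07642655  6.22369587] [0.50699522 0.03031179 0.37248344]
```

Emit:
play_rows(targets="0 0 0.2 0 0 0 -1; 0 0 0.2 0 0 0 -1; 0 0 0.2 0 0 0 -1; 0 0 0.2 0 0 0 -1")

```text
time: 26.95
position: [0.5068, 0.03, 0.3689]
tool_rot: [-0.457, 3.105, 0.004]
ft_force: [-3.0, -0.8, 8.3]
grip_width: 0.003
```

```bash
python3 -c "
from h import *
plan(.507,.0304,.1825,.292); col('s13.png'); s=ctrl.get_state(); print(s['ft_force'],s['position'])"
```

```text
t 26.95 tcp [0.5068 0.03   0.3689] grasp [0.5073 0.0305 0.2049] q [-0.44  0.03  0.34  1.86 -0.01  1.25  1.77] F [-2.97 -0.81  8.33] grip 0.003
turn [0.0019 0.0034 0.0001] | shift cm after turn [-0.03  0.03  2.24] | shift cm now [-0.02  0.03  2.24]
darktop 392 [0.1875 0.1885 0.1896]
platen 84 [0.0631 0.0642 0.0653]
[-2.85153311  0.777617    7.90626197] [0.50681735 0.02997579 0.36875242]
```

View pics/s13.png

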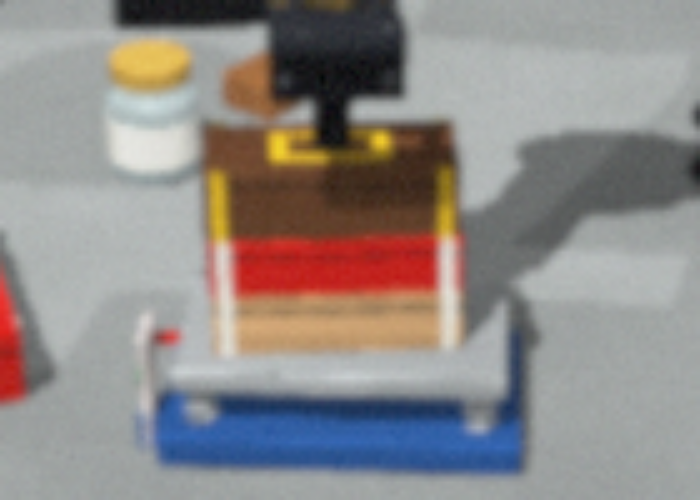

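Emit:
play_rows(targets="-0.02 0 0.25 0 0.001 0 -1; 0 0 0.25 0 0 0 -1; 0 0 0.25 0 0 0 -1; 0 0 0.25 0 0 0 -1")

```text
time: 27.5
position: [0.5068, 0.0297, 0.3646]
tool_rot: [-0.456, 3.104, 0.006]
ft_force: [-3.3, -0.2, 10.7]
grip_width: 0.007
```

```bash
python3 -c "
from h import *
plan(.507,.0304,.1825,.292); col('s14.png'); s=ctrl.get_state(); print(s['ft_force'],s['position'],s['qd'].round(3))"
```

```text
t 27.5 tcp [0.5068 0.0297 0.3646] grasp [0.5073 0.0304 0.2006] q [-0.44  0.04  0.34  1.87 -0.02  1.24  1.77] F [-3.31 -0.24 10.73] grip 0.007
turn [ 0.0035  0.0043 -0.    ] | shift cm after turn [-0.04  0.06  1.81] | shift cm now [-0.03  0.05  1.81]
darktop 394 [0.1833 0.1843 0.1856]
platen 76 [0.0592 0.0601 0.0612]
[-3.66458423 -0.11878421 10.21780619] [0.50677197 0.02963492 0.36447681] [ 0.001  0.    -0.001 -0.     0.002  0.001  0.001]
```

View pics/s14.png

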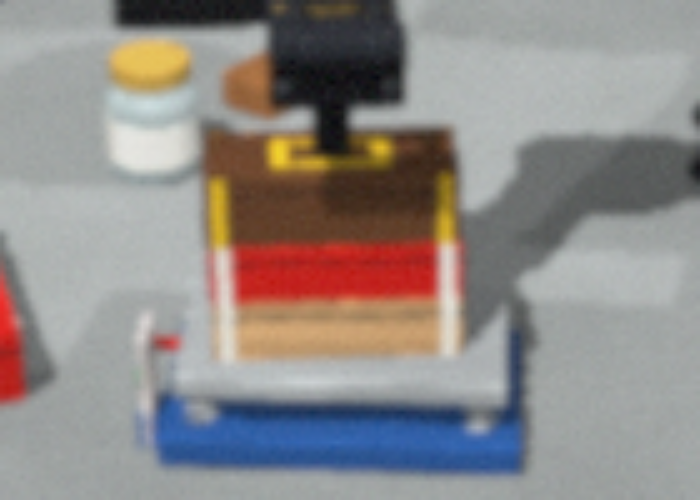

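Mid-band reached (about 11.8 mm down, 10 N). Holding with rows that just sustain the load.

Emit:
play_rows(targets="0 0 0.14 0 0 0 -1; 0 0 0.14 0 0 0 -1; 0 0 0.14 0 0 0 -1; 0 0 0.14 0 0 0 -1")

```text
time: 28.05
position: [0.5065, 0.0292, 0.3653]
tool_rot: [-0.456, 3.103, 0.01]
ft_force: [-3.8, -1.1, 10.6]
grip_width: 0.004
```

```bash
python3 -c "
from h import *
plan(.507,.0304,.1825,.292); col('s15.png')"
```

```text
t 28.05 tcp [0.5065 0.0292 0.3653] grasp [0.5073 0.0304 0.2013] q [-0.44  0.03  0.34  1.87 -0.02  1.24  1.77] F [-3.84 -1.12 10.62] grip 0.004
turn [ 0.0053  0.0064 -0.0003] | shift cm after turn [-0.08  0.1   1.88] | shift cm now [-0.07  0.09  1.88]
darktop 402 [0.1839 0.185  0.1862]
platen 86 [0.0598 0.0607 0.062 ]
```

Emit:
play_rows(targets="-0.02 0.02 0.16 0.001 0.001 0 -1; -0.02 0.02 0.16 0.001 0.001 0 -1; -0.02 0.02 0.16 0.001 0.001 0 -1; -0.02 0.02 0.16 0.001 0.001 0 -1; -0.02 0.02 0.16 0.001 0.001 0 -1; -0.02 0.02 0.16 0.001 0.001 0 -1; -0.02 0.02 0.16 0.001 0.001 0 -1; -0.02 0.02 0.16 0.001 0.001 0 -1")

```text
time: 29.1
position: [0.507, 0.0303, 0.3651]
tool_rot: [-0.455, 3.106, 0.001]
ft_force: [-4.7, -0.3, 10.0]
grip_width: 0.003
```

```bash
python3 -c "
from h import *
plan(.507,.0304,.1825,.292); col('s16.png')"
```

```text
t 29.1 tcp [0.507  0.0303 0.3651] grasp [0.5073 0.0305 0.2011] q [-0.44  0.04  0.34  1.86 -0.01  1.24  1.76] F [-4.71 -0.27  9.96] grip 0.003
turn [ 0.0005  0.002  -0.0009] | shift cm after turn [-0.    0.01  1.86] | shift cm now [0.   0.01 1.86]
darktop 397 [0.1837 0.1848 0.186 ]
platen 77 [0.0597 0.0607 0.0619]
```

View pics/s16.png

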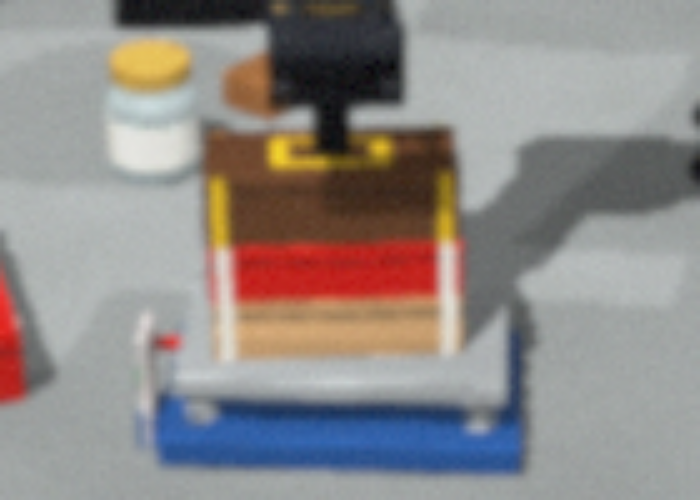

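Emit:
play_rows(targets="0.03 0 0.16 0 0 0 -1; 0.03 0 0.16 0 0 0 -1; 0.02 0 0.16 0 0 0 -1; 0.02 0 0.16 0 0 0 -1")

```text
time: 29.65
position: [0.5063, 0.0298, 0.3654]
tool_rot: [-0.455, 3.102, 0.005]
ft_force: [-4.2, -0.3, 10.3]
grip_width: 0.006
```

```bash
python3 -c "
from h import *
plan(.507,.0304,.1825,.292); col('s17.png');plan(.507,.0304,.1825,.292)"
```

```text
t 29.65 tcp [0.5063 0.0298 0.3654] grasp [0.5072 0.0304 0.2014] q [-0.44  0.03  0.34  1.87 -0.02  1.24  1.77] F [-4.17 -0.28 10.27] grip 0.006
turn [ 0.002   0.0064 -0.0009] | shift cm after turn [-0.08  0.03  1.89] | shift cm now [-0.07  0.03  1.89]
darktop 407 [0.1841 0.1851 0.1864]
platen 90 [0.0597 0.0609 0.0627]
t 29.7 tcp [0.5063 0.0298 0.3654] grasp [0.5072 0.0304 0.2014] q [-0.44  0.03  0.34  1.87 -0.02  1.24  1.77] F [-3.97 -0.86 10.94] grip 0.007
turn [ 0.002   0.0064 -0.0009] | shift cm after turn [-0.08  0.04  1.89] | shift cm now [-0.07  0.03  1.89]
```

```bash
python3 -c "
from h import *
for i in range(20): ctrl.get_image('side')
plan(.507,.0304,.1825,.292); col('s18.png')
w=cloud(snap('top','top5.png'))
ctrl.close_job()"
```

```text
t 30.7 tcp [0.5063 0.0298 0.3654] grasp [0.5072 0.0304 0.2014] q [-0.44  0.03  0.34  1.87 -0.02  1.24  1.77] F [-4.06 -0.45  9.92] grip 0.007
turn [ 0.002   0.0063 -0.0009] | shift cm after turn [-0.08  0.04  1.89] | shift cm now [-0.07  0.03  1.89]
darktop 392 [0.1839 0.1851 0.1863]
platen 83 [0.0599 0.061  0.0623]
the job is handed in; nothing more can be done
```

View pics/s18.png

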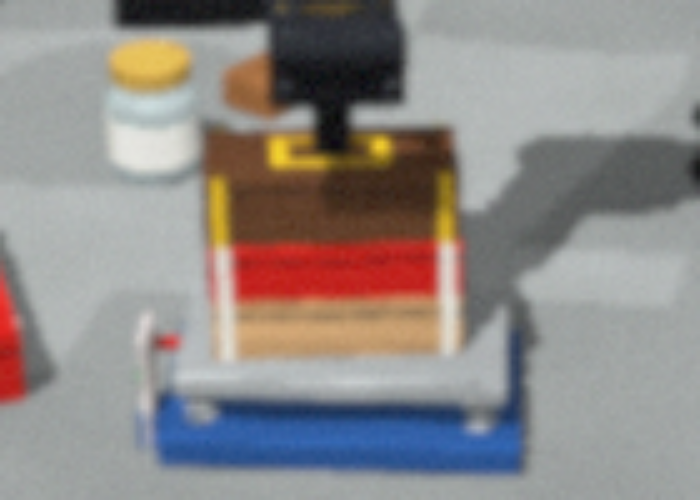

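I stacked the small red box and then the dark box on the cedar box, let go of each, and pressed the column with the closed fingers. I handed the job in at about 31 s, still pressing.

- **Press:** the last depth images put the column about 11 mm down, near mid-band, with a push of about 10 N. Neither changed over a final second with the arm held still. The side camera reads about 2 mm high, so I worked from the change since rest, and I did not see the pointer against the green band clearly.
- **Red on cedar:** about 1.5 mm and under 0.01 rad off, measured from above.
- **Dark on red:** I could check this only in the side view, where the corner trims stay in line. The arm hid the column from the top camera.
- **Sideways force:** the fingers also put about 4 N sideways on the dark box. One attempt to reduce it helped little; no slip was seen.
- **Bystanders:** I touched none, and they look unmoved in the images I viewed. I didn't measure their positions again.

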